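Peg two rinsed specimen jars to dry

ROBOT

A 6-joint arm with a two-finger parallel gripper is mounted at the origin on a cart in front of the work surface, level with it; the furniture and walls round the work are solid. World frame = base frame: x ahead of the robot, y to its left, z up, the work surface at z = 0. Lengths are in m, angles in rad, forces in N, time in s.
With the tool pointing down it reaches from about 0.35 to 0.975 m from the base axis. Payload 4.9 kg.
Tool frame: the origin (TCP) lies on the front face of the gripper's body, between the roots of the fingers; the fingertips stand ctrl.tip_extent ahead of it and the grasp point (between the pads) lies 54 mm ahead of it (ctrl.tip_extent is the distance from the TCP to the fingertips, in m); z points along the fingers, y is the line along which they close (so a half turn about z gives the same grasp; the last joint's range is limited). The gripper opens to 85 mm and grips with 20 to 120 N. Pads are 22 mm wide; open, the fingers measure 114 mm over their backs; the gripper's body (76 mm by 85 mm) begins 54 mm behind the grasp point. The pads swing forward as they close: fully open they stand 13 mm farther back than shut.
Start: joints at [1.132, 0.053, 1.613, -0, 1.476, -0.119], TCP at [0.196, 0.593, 0.304] pointing down, gripper open.
Joint ranges: [-3.01, 3.01], [-1.01, 2.22], [0.06, 2.58], [-1.02, 4.17], [0.09, 2.62], [-3.14, 3.14]. Speed limits (rad/s): [2.57, 2.57, 3.14, 3.14, 3.14, 3.14].

INTERFACE

Orientations are given as a rotation vector (axis times angle).
In Python, from station import ctrl gives the robot as it stands.
- The arm moves only by the tool apply_moves, never from a script. Its argument "rows" is one flat list of numbers, 6 for each row, row after row: the shift along the tool's x, y, z normalised to -1 to 1, where 1 is 0.6 m, then the turn, a rotation vector about the tool's x, y, z normalised to -1 to 1, where 1 is 90 degrees. A call has 1 to 20 rows; each row is the pose to reach, as a shift and turn from the pose commanded when the call began, along the tool's axes at that moment; what a row does not reach only later rows make up. A row lasts 1/10 s, in which the tool goes at most 50 mm and 8.59 degrees, less where a joint would pass 70% of its speed; a pose out of reach is approached as far as the arm can. A call with a number of a shift or a turn outside -1 to 1 is refused whole. A call with a gripper value outside its range is refused whole. "grip" is the opening, from 0 (shut) to 1 (fully open), set as the call begins (left out, the last holds). The fingers move at their own pace and stop on an object; "grip_force" is the grip in N (left out, the last holds). Time passes only in rows, so rows that repeat a pose let the fingers close. It gives the time, the measured TCP pose, the force, the opening and the grip force at its end, in the units of the state.
- ctrl.get_obs(): the state, without advancing time (a new reading comes with each control period).
- ctrl.get_image(name): name is "scene" or "top" or "wrist"; returns (picture, depth): 480x640x3 uint8, blue, green, red; 480x640 float32, m along the optical axis (not along the pixel's ray), 0 where there is no reading.
- ctrl.camera_model(name): a dict with "mtx" (3x3 intrinsics, pixels), "R" (3x3) and "t" (3): a world point X has camera coordinates R X + t; the wrist camera has in their place "tool_from_camera" (4x4, takes a point from camera to tool coordinates, whose origin is the TCP and whose axes are the flange's). Camera axes: x right, y down, z forward; pixel columns grow to the right and rows downward; lengths in m; the calibration is good to about 2 mm. A picture is of the moment at which its call begins: read the wrist's pose just before it. camera_model takes no time and is no camera call.
- ctrl.finish_job(): hands the job in; it is judged then, once.
The state is a dict: "t": time; "q": joint angles; "dq": joint speeds; "effort": joint torques, N m; "tool_pos": TCP position; "tool_rot": TCP orientation; "contact_force": force on the tool from outside, world axes, zero at the start; "wrist_torque": the same for the moment, N m; "opening": finger opening in m; "grip_force": force on a finger pad.
Only numpy, scipy, OpenCV 4.12 (cv2) and the standard library are available. Lean on these libraries where they do the work, as an engineer would, in place of code of your own. Each camera call takes 0.05 s, during which the arm holds its last target. There are 200 camera calls.

TASK

The two rinsed specimen jars lie on the sloping wire rack. Put each one upside down, mouth down, over the upright drying peg of its own size (the wide jar on the thick peg, the slim jar on the thin peg), fully down so that its rim sits flat on the collar, and let go. Lower the jars onto the pegs rather than dropping them, and do not push the other things on the desk about.

Things in the scene. Friction and masses are not known exactly. Their poses are not given: they have to be found in the camera images.
- wide_jar: white plastic jar, round, straight sided, open at one end: outside diameter 54, inside diameter 48, length 100, bottom 5 thick, 90 g. Origin: centre of the outer face of its closed bottom; its z axis runs along the jar from the bottom to the open mouth. It starts lying on the wire rack, its mouth at the lower end.
- wide_jar_rim (a point): centre of the wide jar's open mouth, in the plane of the rim, 100 from its origin along its z.
- slim_jar: white plastic jar like the other but slimmer: outside diameter 36, inside diameter 30, length 105, bottom 5 thick, 70 g. Origin: centre of the outer face of its closed bottom; z from the bottom to the open mouth. It starts lying on the wire rack beside the wide jar, its mouth at the lower end.
- slim_jar_rim (a point): centre of the slim jar's open mouth, in the plane of the rim, 105 from its origin along its z.
- drain_rack: fixed steel wire draining rack, 162 (x) by 125 (y), at most 65 high. Origin: centre of its footprint, at desk height. The jars lie on it side by side, wide at x = -47, slim at x = +47, sloping down 25 degrees towards its +y, where a low wire stop (12 above the wires) holds the rims. Each lies on two 6 mm wires under its belly (centres 28 apart, slim jar 20), so that the jars' sides are free.
- peg_rack: fixed white base plate of the drying pegs, 196 (x) by 85 (y), top 10 above the desk (low raised edges 12). Origin: centre of its underside. The two pegs stand on it 120 apart, on its x axis; which of them is at which end varies.
- thick_peg: fixed upright grey peg for the wide jar: diameter 36, top tapered, on a round collar of diameter 62 and height 6. Origin: centre of the collar's underside, on the base plate.
- thick_peg_seat (a point): point on the peg's axis at the top of the collar, on which the rim comes to rest.
- thick_peg_tip (a point): top of the thick peg, 69 above the seat.
- thin_peg: fixed upright grey peg for the slim jar: diameter 18, top tapered, on a round collar of diameter 44 and height 6. Origin: centre of the collar's underside, on the base plate.
- thin_peg_seat (a point): point on the peg's axis at the top of the collar, on which the rim comes to rest.
- thin_peg_tip (a point): top of the thin peg, 74 above the seat.
- dropper_bottle: bystander: amber dropper bottle, diameter 32, 99 tall, standing. Origin: centre of its underside.
- tub_bottle: bystander: small white bottle with a blue cap, diameter 45, 81 tall, standing. Origin: centre of its underside.
- timer_1: bystander: round white timer with a red knob, diameter 62, 37 tall. Origin: centre of its underside.
Not all that is in view belongs to the job. Leave any orange look-alike of the wide_jar alone.

How it is judged:
At the end, for the whole second after the job is handed in: Each jar is upside down over its own peg (wide on thick, slim on thin): rim centre within 10 mm of the peg's axis and within 4 mm in height of the collar's top, jar within about 5 degrees of upright upside down, at rest and released (horizontal distance between wide_jar_rim and thick_peg_seat below 0.01 m and z of wide_jar_rim in the frame of thick_peg_seat between -0.004 and 0.004 m and angle between each of wide_jar, slim_jar's own z axis and vertical above 3.05 rad and linear speed of each of wide_jar, slim_jar below 0.02 m/s and contact force between the fingers and wide_jar below 0.1 N and horizontal distance between slim_jar_rim and thin_peg_seat below 0.01 m and z of slim_jar_rim in the frame of thin_peg_seat between -0.004 and 0.004 m and contact force between the fingers and slim_jar below 0.1 N); the robot touches nothing.
It fails at once if the wide jar is dropped onto a peg (faster than 0.4 m/s while its mouth is below the tip of its peg) (horizontal distance between wide_jar_rim and thick_peg_seat below 0.02 m and z of wide_jar_rim in the frame of thick_peg_tip below 0 m and linear speed of wide_jar above 0.4 m/s).
It fails at once if the slim jar is dropped onto a peg (faster than 0.4 m/s while its mouth is below the tip of its peg) (horizontal distance between slim_jar_rim and thin_peg_seat below 0.02 m and z of slim_jar_rim in the frame of thin_peg_tip below 0 m and linear speed of slim_jar above 0.4 m/s).
It fails at once if the amber dropper bottle is pushed more than 30 mm or knocked over (distance of dropper_bottle from where it was at the start of the episode above 0.03 m or angle between dropper_bottle's own z axis and vertical above 0.5 rad).
It fails at once if the small white bottle with a blue cap is pushed more than 30 mm or knocked over (distance of tub_bottle from where it was at the start of the episode above 0.03 m or angle between tub_bottle's own z axis and vertical above 0.5 rad).
It fails at once if the round white timer with a red knob is pushed more than 30 mm or knocked over (distance of timer_1 from where it was at the start of the episode above 0.03 m or angle between timer_1's own z axis and vertical above 0.5 rad).
It also fails if it takes over 58 s, if anything falls off the work surface, if the arm or the gripper's body presses on something with over 40 N, if the wrist force passes 120 N, or if a joint passes its speed limit or range.

## Working session

There is one attempt and no reset: what is moved stays moved. The work goes in short steps, Python scripts to look and compute and a tool call to move; the robot and the scene stay as the last step left them, time stands still between calls to the robot, and variables do not carry over. Pictures are saved under pics/ and viewed, at most 10 in all, crops included, and the job is handed in when it is done.

Besides the shell and the picture viewer there is one more tool, called after "Emit:" in YAML: its name, and indented under it one key for each argument. apply_moves: Moves the arm, as the interface text tells. Its arguments: {"type":"object","properties":{"rows":{"type":"array","items":{"type":"number"}},"grip":{"type":"number"},"grip_force":{"type":"number"}},"required":["rows"]}

```bash
ls; mkdir -p pics; python3 - <<'E'
from station import ctrl
import cv2, numpy as np
for n in ["scene","top"]:
    im,d=ctrl.get_image(n); cv2.imwrite(f"pics/{n}0.png",im); np.save(f"pics/{n}0.npy",d)
    m=ctrl.camera_model(n); print(n,m["mtx"].round(1).tolist(),m["R"].round(3).tolist(),m["t"].round(3).tolist())
print(ctrl.camera_model("wrist")); print(ctrl.get_obs(), ctrl.tip_extent)
E
```

```text
pics
scene [[569.8, 0.0, 308.0], [0.0, 569.8, 239.6], [0.0, 0.0, 1.0]] [[0.873, -0.487, 0.008], [-0.274, -0.504, -0.819], [0.403, 0.713, -0.574]] [-0.613, 0.089, 1.214]
top [[537.6, 0.0, 308.0], [0.0, 537.6, 240.4], [0.0, 0.0, 1.0]] [[0.036, -0.999, 0.002], [-0.977, -0.036, -0.212], [0.212, 0.006, -0.977]] [-0.26, 0.544, 1.148]
{'mtx': array([[332.87055629,   0.        , 318.31495144],
       [  0.        , 332.87055629, 236.49528933],
       [  0.        ,   0.        ,   1.        ]]), 'tool_from_camera': array([[-0.00155045, -0.96601768, -0.25847134,  0.06604622],
       [ 0.9999979 , -0.0011515 , -0.0016949 , -0.00220009],
       [ 0.00133968, -0.25847343,  0.96601744, -0.06955743],
       [ 0.        ,  0.        ,  0.        ,  1.        ]])}
{'t': 0.1, 'q': array([ 1.13201227e+00,  5.32950386e-02,  1.61414354e+00,  4.03948221e-06,
        1.47598256e+00, -1.18988138e-01]), 'dq': array([-0.00078875,  0.00068047, -0.00448635,  0.00179937, -0.00250364,
        0.00021438]), 'effort': array([-7.94864854e-05, -3.94905138e+01, -3.71362209e+01, -1.46992825e-04,
        3.93023685e-03,  1.54799949e-05]), 'tool_pos': array([0.19629465, 0.59293111, 0.30279108]), 'tool_rot': array([-5.00116070e-01, -3.10101500e+00,  2.75901408e-03]), 'contact_force': array([-0.50660738,  0.71665353, -0.04030081]), 'wrist_torque': array([-0.04244278, -0.0353047 , -0.00442342]), 'grip_force': 0.0, 'opening': 0.08560693431918995} 0.0726
```

View pics/top0.png

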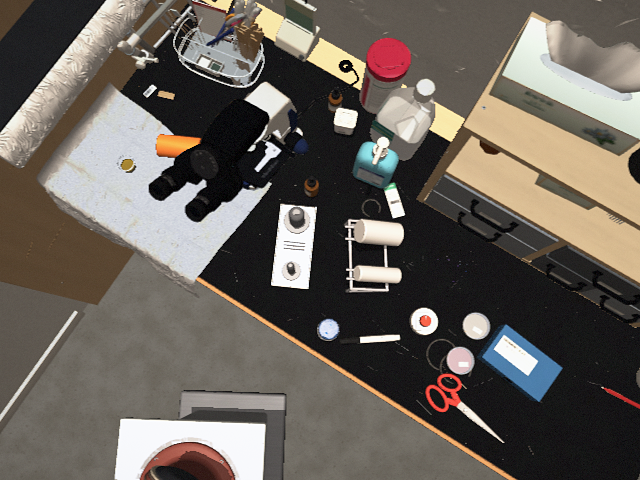

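View pics/scene0.png

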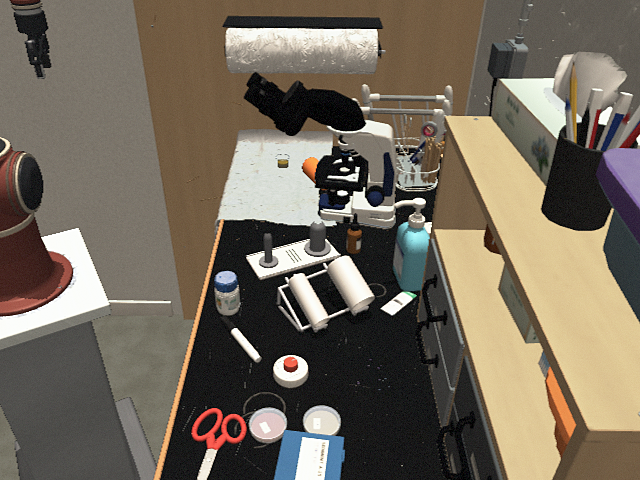

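The top view shows the wide jar at about (380,233) and the slim jar at about (378,275), lying along the image x axis on the rack. The thick peg is at (296,215) and the thin peg at (291,268). The amber dropper bottle is at (311,187), the tub bottle at (328,329) and the timer at (424,321).

```bash
cat > h.py <<'E'
from station import ctrl
import cv2, numpy as np
from scipy.spatial.transform import Rotation as Ro
def cloud(name,d,pose=None):
    m=ctrl.camera_model(name); K=m["mtx"]; v,u=np.mgrid[:480,:640]
    P=np.stack([(u-K[0,2])/K[0,0]*d,(v-K[1,2])/K[1,1]*d,d],-1)
    if name=="wrist":
        T=m["tool_from_camera"]; P=P@T[:3,:3].T+T[:3,3]
        return P@Ro.from_rotvec(pose[1]).as_matrix().T+pose[0]
    return (P-m["t"])@m["R"]
def grid(P,x0,x1,y0,y1,s=.01,f=np.max):
    pass
E
python3 - <<'E'
from h import *
im=cv2.imread("pics/top0.png"); d=np.load("pics/top0.npy"); P=cloud("top",d)
for n,(u,v) in dict(wideA=(362,233),wideB=(400,233),wm=(380,233),slA=(358,275),slB=(398,275),slm=(378,275),thick=(296,212),thin=(291,266),amber=(311,187),tub=(328,329),timer=(424,321),plate=(294,245),desk=(330,300)).items():
    print(n,P[v,u].round(3))
hsv=cv2.cvtColor(im,cv2.COLOR_BGR2HSV)
w=((hsv[...,1]<70)&(hsv[...,2]>120)&(P[...,2]>.025)&(d>0)).astype(np.uint8)
for n,(u0,v0,u1,v1) in dict(wide=(345,215,412,252),slim=(345,258,412,290)).items():
    m=np.zeros_like(w); m[v0:v1,u0:u1]=w[v0:v1,u0:u1]
    k,l,s,c=cv2.connectedComponentsWithStats(cv2.morphologyEx(m,cv2.MORPH_OPEN,np.ones((9,9),np.uint8)))
    i=1+np.argmax(s[1:,4]); q=P[l==i]; print(n,s[i],q.mean(0).round(3),q.min(0).round(3),q.max(0).round(3))
    r=cv2.minAreaRect(np.argwhere(l==i)[:,::-1].astype(np.float32)); print(r)
# peg plate
m=((P[...,2]>.006)&(P[...,2]<.02)&(hsv[...,2]>150)).astype(np.uint8)
k,l,s,c=cv2.connectedComponentsWithStats(m); i=l[245,285]; print(s[i])
q=P[l==i][:,:2].astype(np.float32); print("plate",cv2.minAreaRect(q))
big=cv2.resize(im[170:350,240:440],None,fx=4,fy=3.3,interpolation=cv2.INTER_CUBIC)[:600,:800]; cv2.imwrite("pics/crop1.png",big)
E
```

```text
wideA [ 0.566 -0.357  0.096]
wideB [ 0.576 -0.446  0.063]
wm [ 0.569 -0.398  0.086]
slA [ 0.475 -0.351  0.083]
slB [ 0.483 -0.444  0.048]
slm [ 0.478 -0.396  0.07 ]
thick [ 0.629 -0.209  0.016]
thin [ 0.488 -0.206  0.092]
amber [ 0.677 -0.242  0.062]
tub [ 0.357 -0.29   0.081]
timer [ 0.384 -0.503  0.039]
plate [ 0.55  -0.208  0.015]
desk [ 0.427 -0.295  0.003]
wide [ 354  220   48   25 1035] [ 0.574 -0.392  0.078] [ 0.549 -0.449  0.042] [ 0.608 -0.342  0.104]
((377.3168640136719, 231.83169555664062), (47.562774658203125, 22.885854721069336), 5.7105937004089355)
slim [354 266  45  17 642] [ 0.48  -0.39   0.067] [ 0.464 -0.446  0.032] [ 0.501 -0.344  0.092]
((376.0646057128906, 273.8369140625), (44.70883560180664, 15.531604766845703), 3.1798300743103027)
[ 271  204   45   85 2399]
plate ((0.550495445728302, -0.20610709488391876), (0.08503103256225586, 0.19537152349948883), 86.23391723632812)
```

View pics/crop1.png

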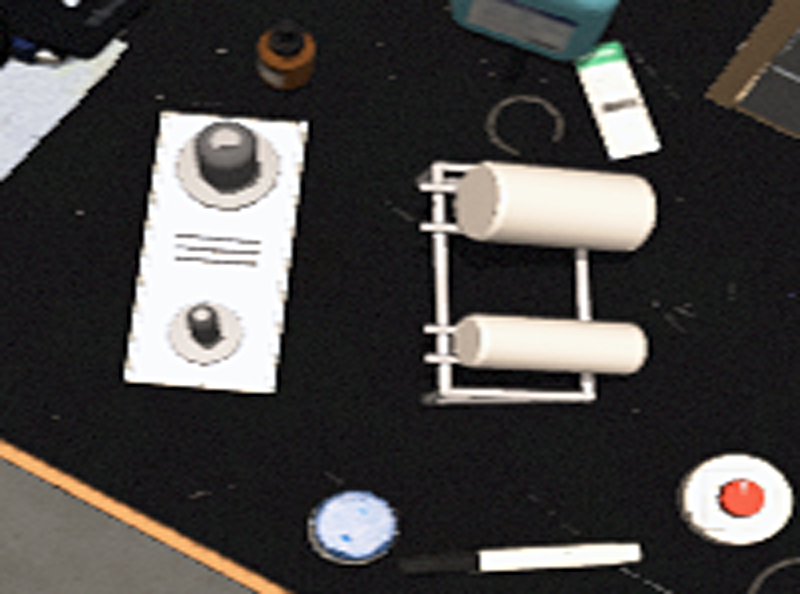

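The closed bottoms are at the left, on world +y and high. The mouths point to −y. The plan is to grip each jar across its sides (tool y along about +x), with the tool tilted 35° at pick. Turning the jar mouth-down then leaves the tool tilted 30° the other way.

```bash
cat >> h.py <<'E'
def rot(yaw,tilt):
    """tool y at azimuth yaw (deg), tilt>0: fingers swing toward -(tool x) i.e. about -y world-ish; tilt=0 straight down"""
    y=np.array([np.cos(np.radians(yaw)),np.sin(np.radians(yaw)),0]); z=np.array([0,0,-1.]); 
    R0=np.stack([np.cross(y,z),y,z],1)
    return Ro.from_rotvec(-y*np.radians(tilt)).as_matrix()@R0   # z -> toward -x_tool for tilt>0
def rel(targets,base=None):
    if base is None:
        o=ctrl.get_obs(); base=(o["tool_pos"],Ro.from_rotvec(o["tool_rot"]).as_matrix())
    p0,R0=base
    for p,R in targets:
        s=R0.T@(np.asarray(p)-p0)/.6; r=Ro.from_matrix(R0.T@R).as_rotvec()/(np.pi/2)
        print([round(float(a),3) for a in np.r_[s,r]], "rows>=",round(max(np.linalg.norm(s)*12,np.degrees(np.linalg.norm(r)*np.pi/2)/8.59),1))
E
python3 - <<'E'
from h import *
d=np.load("pics/top0.npy"); P=cloud("top",d)
q=P[100:280,130:310].reshape(-1,3); q=q[(q[:,2]>.12)]
for y in np.arange(-.25,.25,.05):
    a=q[abs(q[:,1]-y)<.025]; 
    if len(a): print(round(y,2),a[:,0].min().round(3),a[:,2].max().round(3))
print(rot(6,35).round(2))
rel([((.40,.35,.36),rot(40,0)),((.46,0,.36),rot(6,0)),((.52,-.27,.34),rot(6,0))])
E
```

```text
-0.25 0.297 1.237
-0.2 0.702 0.245
-0.15 0.651 0.316
-0.1 0.551 0.343
-0.05 0.52 0.358
-0.0 0.556 0.358
0.05 0.558 0.354
[[-0.09  0.99  0.06]
 [ 0.81  0.1  -0.57]
 [-0.57 -0.   -0.82]]
[-0.45, -0.278, -0.095, -0.001, 0.0, 0.352] rows>= 6.4
[-0.728, -0.8, -0.094, -0.001, 0.001, 0.73] rows>= 13.0
[-0.964, -1.196, -0.06, -0.001, 0.001, 0.73] rows>= 18.4
```

```bash
python3 - <<'E'
from h import *
rel([((.36,.36,.40),rot(40,0)),((.40,.02,.42),rot(6,0))])
E
```

```text
[-0.381, -0.283, -0.162, -0.001, 0.0, 0.352] rows>= 6.0
[-0.622, -0.8, -0.194, -0.001, 0.001, 0.73] rows>= 12.4
```

Emit:
apply_moves:
  rows: [-0.05,-0.03,-0.02,0,0,0.05,-0.13,-0.1,-0.06,0,0,0.12,-0.19,-0.14,-0.08,0,0,0.17,-0.25,-0.19,-0.11,0,0,0.23,-0.32,-0.23,-0.135,0,0,0.29,-0.381,-0.283,-0.162,0,0,0.352,-0.41,-0.355,-0.167,0,0,0.41,-0.45,-0.43,-0.172,0,0,0.47,-0.49,-0.51,-0.177,0,0,0.53,-0.53,-0.59,-0.182,0,0,0.6,-0.57,-0.67,-0.187,0,0,0.66,-0.6,-0.74,-0.19,0,0,0.7,-0.615,-0.785,-0.194,0,0,0.725,-0.622,-0.8,-0.194,0,0,0.73,-0.622,-0.8,-0.194,0,0,0.73]
  grip: 1

```text
t: 1.6
tool_pos: [0.3998, 0.0192, 0.4199]
tool_rot: [-2.106, -2.33, 0.0]
contact_force: [0.3, 0.3, 0.0]
opening: 0.0853
grip_force: 0.0
```

```bash
python3 - <<'E'
from h import *
rel([((.42,-.14,.41),rot(6,0)),((.51,-.27,.34),rot(6,0))]); print(ctrl.get_obs()["q"].round(3))
E
```

```text
[-0.267, 0.007, 0.016, -0.0, -0.0, -0.002] rows>= 3.2
[-0.498, 0.134, 0.133, -0.0, -0.0, -0.002] rows>= 6.4
[-0.139 -0.551  1.925  0.     1.768 -0.24 ]
```

Emit:
apply_moves:
  rows: [-0.07,0.002,0.005,0,0,0,-0.15,0.005,0.01,0,0,0,-0.23,0.007,0.016,0,0,0,-0.31,0.035,0.04,0,0,0,-0.38,0.07,0.07,0,0,0,-0.44,0.1,0.1,0,0,0,-0.49,0.13,0.13,0,0,0,-0.498,0.134,0.133,0,0,0,-0.498,0.134,0.133,0,0,0,-0.498,0.134,0.133,0,0,0]

```text
t: 2.6
tool_pos: [0.5115, -0.2668, 0.3412]
tool_rot: [2.1, 2.336, 0.001]
contact_force: [-0.5, -0.5, 0.1]
opening: 0.0855
grip_force: 0.0
```

```bash
python3 - <<'E'
from h import *
o=ctrl.get_obs(); pose=(o["tool_pos"],o["tool_rot"]); print(pose,o["q"].round(3))
im,d=ctrl.get_image("wrist"); cv2.imwrite("pics/w1.png",im); np.save("pics/w1.npy",d); np.save("pics/w1p.npy",np.array(pose))
E
```

```text
(array([ 0.51146212, -0.26679736,  0.3411919 ]), array([2.09964222e+00, 2.33641604e+00, 7.54473146e-04])) [-0.61  -0.081  1.684  0.     1.539 -0.717]
```

View pics/w1.png

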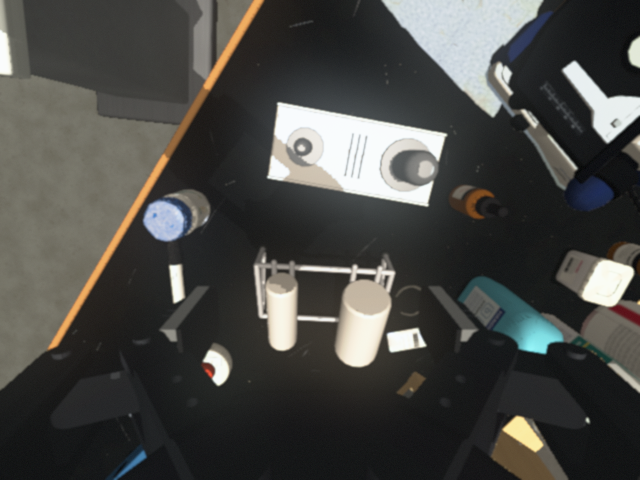

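The wrist view shows the wide jar at about (363,320) and the slim jar at (282,312), bottoms towards the camera. The thick peg tip is at (425,165), the thin peg tip at (303,147) and the amber bottle at (475,200). Next I fit the known cylinders to the depth points.

```bash
cat >> h.py <<'E'
from scipy.optimize import least_squares
def fitjar(P,seed,r,L):
    "seed: approx mid-axis; returns bottom centre, axis dir (to mouth)"
    a0=np.array([.09,-.9,-.42]); q=P.reshape(-1,3); q=q[np.isfinite(q).all(1)]
    rel_=q-seed; a0/=np.linalg.norm(a0); s=rel_@a0; ra=np.linalg.norm(rel_-np.outer(s,a0),axis=1)
    up=np.cross(np.cross(a0,[0,0,1]),a0); 
    q=q[(abs(s)<L/2+.012)&(ra<r+.012)&(rel_@up>-.2*r)]
    def f(v,q): 
        a=np.array([v[2],-np.cos(v[3]),-np.sin(v[3])]); a/=np.linalg.norm(a)
        w=q-np.array([v[0],seed[1],v[1]]); w=w-np.outer(w@a,a); return np.linalg.norm(w,axis=1)-r,a
    v=[seed[0],seed[2],.09,.43]; s=rel_=None
    for _ in range(3):
        v=least_squares(lambda v:f(v,q)[0],v,loss="soft_l1",f_scale=.001).x
        e,a=f(v,q); c=np.array([v[0],seed[1],v[1]])
    t=(q-c)@a; side=abs(e)<.002
    inner=(e<-.004)
    print("n",len(q),"rms",e[side].std().round(4),"axis",a.round(3),"slope",np.degrees(np.arcsin(-a[2])).round(1),"side t",np.percentile(t[side],[1,99]).round(4),"face t",np.median(t[inner]).round(4),inner.sum())
    return c,a,np.median(t[inner]) if inner.sum()>20 else np.percentile(t[side],1)
E
python3 - <<'E'
from h import *
d=np.load("pics/w1.npy"); pose=np.load("pics/w1p.npy"); P=cloud("wrist",d,pose); P[d==0]=np.nan
im=cv2.imread("pics/w1.png")
Pt=cloud("top",np.load("pics/top0.npy"))
for nm,Q in (("wrist",P),("top",Pt)):
  for n,seed,r,L in (("wide",(.572,-.395,.055),.027,.1),("slim",(.479,-.392,.052),.018,.105)):
    c,a,t=fitjar(Q,np.array(seed),r,L); print(nm,n,"bottom",(c+t*a).round(4),"mouth",(c+(t+L)*a).round(4))
q=P.reshape(-1,3); q=q[np.isfinite(q).all(1)]
for n,(x,y),r,zt in (("thick",(.610,-.210),.018,.085),("thin",(.4906,-.203),.009,.09)):
    w=q[(np.hypot(q[:,0]-x,q[:,1]-y)<r+.012)&(q[:,2]>.022)]
    s=w[w[:,2]<zt-.012]
    v=least_squares(lambda v:np.hypot(s[:,0]-v[0],s[:,1]-v[1])-r,[x,y],loss="soft_l1",f_scale=.001).x
    tip=w[w[:,2]>w[:,2].max()-.003]; print(n,"axis",v.round(4),"tip",tip.mean(0).round(4),len(s),len(tip),"zmax",w[:,2].max().round(4))
m=(P[...,2]>.007)&(P[...,2]<.019); k,l,st,c=cv2.connectedComponentsWithStats(m.astype(np.uint8)); i=l[150,335]
print("plate",cv2.minAreaRect(P[l==i][:,:2].astype(np.float32)),np.median(P[l==i][:,2]))
b=q[(np.hypot(q[:,0]-.677,q[:,1]+.245)<.04)&(q[:,2]>.03)]; print("amber",b.min(0).round(3),b.max(0).round(3))
E
```

```text
n 3343 rms 0.0007 axis [ 0.047 -0.915 -0.4  ] slope 23.6 side t [-0.0456  0.0525] face t -0.0457 781
wrist wide bottom [ 0.5715 -0.3532  0.0761] mouth [ 0.5763 -0.4447  0.0361]
n 2021 rms 0.0006 axis [ 0.041 -0.911 -0.41 ] slope 24.2 side t [-0.0464  0.0565] face t -0.0463 271
wrist slim bottom [ 0.4776 -0.3498  0.072 ] mouth [ 0.4819 -0.4455  0.0289]
n 1061 rms 0.001 axis [ 0.045 -0.909 -0.413] slope 24.4 side t [-0.0493  0.0486] face t -0.0489 126
top wide bottom [ 0.5751 -0.3506  0.0768] mouth [ 0.5797 -0.4415  0.0355]
n 712 rms 0.001 axis [ 0.045 -0.909 -0.413] slope 24.4 side t [-0.0493  0.054 ] face t -0.0489 51
top slim bottom [ 0.4808 -0.3475  0.0719] mouth [ 0.4855 -0.443   0.0285]
thick axis [ 0.6075 -0.2132] tip [ 0.6048 -0.2129  0.0836] 442 126 zmax 0.0856
thin axis [ 0.4871 -0.2048] tip [ 0.4878 -0.2054  0.0884] 35 46 zmax 0.0901
plate ((0.5472814440727234, -0.20905867218971252), (0.08517691493034363, 0.19585789740085602), 86.07746887207031) 0.009932133234639484
amber [ 0.668 -0.26   0.03 ] [ 0.696 -0.229  0.1  ]
```

```bash
cat >> h.py <<'E'
YAW=2.9
def grasp(bottom,a,s,off,t=35): 
    R=rot(YAW,t); return np.array(bottom)+s*np.array(a)-off*R[:,2],R
A=np.array([.047,-.909,-.413])
WB=(.5715,-.3532,.0761); SB=(.4776,-.3498,.072)
E
python3 - <<'E'
from h import *
p,R=grasp(WB,A,.032,.052); print(p,R[:,2])
rel([(p-.09*R[:,2],R)])
E
```

```text
[ 0.57149502 -0.35250022  0.10547991] [ 0.02901892 -0.57284189 -0.81915204]
[-0.066, 0.089, 0.271, 0.012, -0.388, 0.034] rows>= 4.1
```

Emit:
apply_moves:
  rows: [-0.015,0.02,0.05,0.003,-0.08,0.007,-0.03,0.04,0.11,0.005,-0.16,0.014,-0.042,0.056,0.17,0.008,-0.24,0.021,-0.054,0.072,0.22,0.01,-0.32,0.028,-0.066,0.089,0.271,0.012,-0.388,0.034,-0.066,0.089,0.271,0.012,-0.388,0.034,-0.066,0.089,0.271,0.012,-0.388,0.034,-0.066,0.089,0.271,0.012,-0.388,0.034]

```text
t: 3.45
tool_pos: [0.5693, -0.3028, 0.1818]
tool_rot: [1.821, 1.91, -0.572]
contact_force: [-0.1, -1.3, 0.4]
opening: 0.0852
grip_force: 0.0
```

```bash
python3 - <<'E'
from h import *
p,R=grasp(WB,A,.032,.052)
rel([(p,R)]); o=ctrl.get_obs(); print(o["q"].round(3))
pose=(o["tool_pos"],o["tool_rot"]); im,d=ctrl.get_image("wrist"); cv2.imwrite("pics/w2.png",im)
P=cloud("wrist",d,pose); P[d==0]=np.nan
c,a,t=fitjar(P,np.array((.574,-.395,.057)),.027,.1); print((c+t*a).round(4))
E
```

```text
[0.005, -0.001, 0.152, 0.001, 0.0, -0.002] rows>= 1.8
[-0.442  0.126  1.814 -0.65   0.988 -0.182]
n 5471 rms 0.001 axis [ 0.997 -0.     0.083] slope -4.8 side t [-137.7358 -137.6868] face t -137.7087 329
[ 0.5751 -0.3798  0.0728]
```

View pics/w2.png

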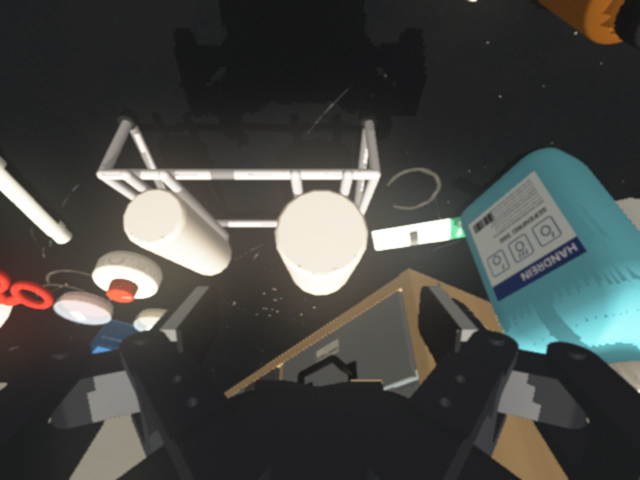

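The wide jar's bottom is at about (321,228), centred between the fingers at columns 205 and 435, and nothing stands in the approach line. I'm moving in and closing.

Emit:
apply_moves:
  rows: [0.002,0,0.03,0,0,0,0.004,0,0.07,0,0,0,0.005,0,0.11,0,0,0,0.005,0,0.14,0,0,0,0.005,0,0.152,0,0,0,0.005,0,0.152,0,0,0,0.005,0,0.152,0,0,0]

```text
t: 4.2
tool_pos: [0.5707, -0.3525, 0.1022]
tool_rot: [1.822, 1.913, -0.575]
contact_force: [-0.3, -0.5, -0.0]
opening: 0.0853
grip_force: 0.0
```

Emit:
apply_moves:
  rows: [0,0,0,0,0,0,0,0,0,0,0,0,0,0,0,0,0,0,0,0,0,0,0,0,0,0,0,0,0,0,0,0,0,0,0,0,0,0,0,0,0,0,0,0,0,0,0,0]
  grip: 0
  grip_force: 40

```text
t: 5.0
tool_pos: [0.5716, -0.3521, 0.1029]
tool_rot: [1.82, 1.913, -0.573]
contact_force: [2.2, 2.8, 4.9]
opening: 0.0521
grip_force: 46.4
```

```bash
cat >> h.py <<'E'
THICK=(.6073,-.2132); THIN=(.4873,-.2050); SEAT=.016
def place(bt,at,peg,L,lift,yaw,base_tilt):
    "bt,at: jar bottom and axis in tool frame; tool pose putting the jar mouth-down over peg, rim lift above seat"
    ang=np.degrees(np.arctan2(at[0],at[2]))  # rotation about tool y of axis from tool z
    R=rot(yaw,0); 
    # align axis with -z world: minimal correction
    R1=rot(yaw,base_tilt); ax=R1@at; v=np.cross(ax,[0,0,-1]); s=np.linalg.norm(v)
    if s>1e-9: R1=Ro.from_rotvec(v/s*np.arctan2(s,-ax[2])).as_matrix()@R1
    p=np.array([peg[0],peg[1],SEAT+lift+L])-R1@bt
    return p,R1
E
python3 - <<'E'
from h import *
o=ctrl.get_obs(); R=Ro.from_rotvec(o["tool_rot"]).as_matrix(); p=o["tool_pos"]
bt=R.T@(np.array(WB)-p); at=R.T@(A/np.linalg.norm(A)); print(bt,at); np.save("wj.npy",[bt,at])
pf,Rf=place(bt,at,THICK,.1,.105,2.9,-30); print(pf,Rf)
rel([(p+[0,0,.14],R),((p+pf)/2+[0,-.02,.07],Ro.from_matrix(Rf).as_matrix()),(pf,Rf)])
E
```

```text
[ 0.01448696 -0.00018959  0.02257927] [-0.50874581  0.00151729  0.86091544]
[ 0.60871998 -0.23711798  0.23306838] [[-0.04279198  0.99871782 -0.02704746]
 [ 0.85985263  0.05060056  0.50802858]
 [ 0.50874581 -0.00151729 -0.86091544]]
[-0.134, 0.0, -0.191, 0.0, 0.0, 0.0] rows>= 2.8
[-0.079, 0.034, -0.219, 0.001, 0.729, -0.001] rows>= 7.6
[0.03, 0.071, -0.286, 0.001, 0.729, -0.001] rows>= 7.6
```

Emit:
apply_moves:
  rows: [-0.01,0,-0.014,0,0,0,-0.034,0,-0.048,0,0,0,-0.067,0,-0.096,0,0,0,-0.1,0,-0.143,0,0,0,-0.134,0,-0.191,0,0,0,-0.126,0.005,-0.195,0,0.07,0,-0.118,0.01,-0.199,0,0.15,0,-0.11,0.015,-0.203,0,0.23,0,-0.102,0.02,-0.207,0,0.31,0,-0.094,0.024,-0.211,0,0.4,0,-0.086,0.029,-0.215,0,0.48,0,-0.079,0.034,-0.219,0,0.56,0,-0.065,0.04,-0.228,0,0.64,0,-0.045,0.047,-0.24,0,0.7,0,-0.02,0.056,-0.257,0,0.729,0,0.01,0.065,-0.275,0,0.729,0,0.03,0.071,-0.286,0,0.729,0,0.03,0.071,-0.286,0,0.729,0,0.03,0.071,-0.286,0,0.729,0,0.03,0.071,-0.286,0,0.729,0]

```text
t: 7.0
tool_pos: [0.6077, -0.2373, 0.2322]
tool_rot: [-1.868, -1.961, -0.51]
contact_force: [0.1, 0.3, -1.2]
opening: 0.0518
grip_force: 45.8
```

```bash
python3 - <<'E'
from h import *
o=ctrl.get_obs(); print(o["q"].round(3)); pose=(o["tool_pos"],o["tool_rot"])
im,d=ctrl.get_image("wrist"); cv2.imwrite("pics/w3.png",im); np.save("pics/w3.npy",d); np.save("pics/w3p.npy",np.array(pose))
im2,d2=ctrl.get_image("scene"); cv2.imwrite("pics/s3.png",im2); np.save("pics/s3.npy",d2)
cv2.imwrite("pics/c3.png",np.hstack([cv2.resize(im,(400,300)),cv2.resize(im2[120:360,200:440],(300,300))]))
E
```

```text
[-0.615  0.303  1.502  0.414  1.677 -0.691]
```

View pics/c3.png

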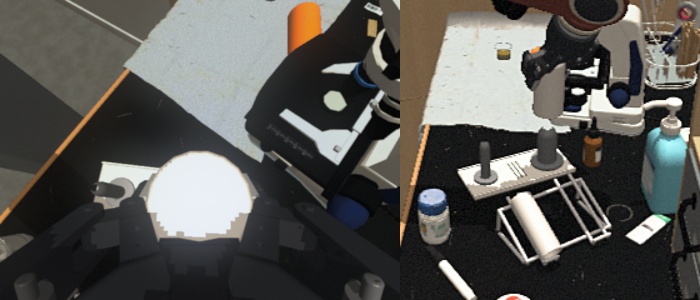

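The wide jar hangs mouth down above the thick peg, with its bottom disk at about (200,195) in the left crop. I'll measure its real tilt and position from both depth images.

```bash
cat >> h.py <<'E'
def held(dw,pose,ds,r,c0,zt):
    "bottom-face plane from wrist, cylinder side from scene; c0 approx xy, zt expected height of bottom"
    P=cloud("wrist",dw,pose).reshape(-1,3); P=P[dw.ravel()>0]
    q=P[(np.hypot(P[:,0]-c0[0],P[:,1]-c0[1])<r-.003)&(abs(P[:,2]-zt)<.02)]
    for _ in range(3):
        X=np.c_[q[:,:2]-c0,np.ones(len(q))]; k=np.linalg.lstsq(X,q[:,2],rcond=None)[0]; e=q[:,2]-X@k; q=q[abs(e)<.003]
    n=np.array([-k[0],-k[1],1]); n/=np.linalg.norm(n)
    w=P[(abs((P-[c0[0],c0[1],k[2]])@n)<.003)&(np.hypot(P[:,0]-c0[0],P[:,1]-c0[1])<r+.008)]
    (cx,cy),rr=cv2.minEnclosingCircle(w[:,:2].astype(np.float32))
    print("face n",n.round(3),"tilt",np.degrees(np.arccos(n[2])).round(1),"z",k[2].round(4),"circle",round(cx,4),round(cy,4),round(rr,4),len(q))
    S=cloud("scene",ds).reshape(-1,3)[ds.ravel()>0]
    s=S[(np.hypot(S[:,0]-c0[0],S[:,1]-c0[1])<r+.008)&(S[:,2]<zt-.045)&(S[:,2]>zt-.09)]
    g=lambda v:np.hypot(s[:,0]-v[0]-v[2]*(s[:,2]-zt+.07),s[:,1]-v[1]-v[3]*(s[:,2]-zt+.07))-r
    f=least_squares(g,[c0[0],c0[1],0,0],loss="soft_l1",f_scale=.001); v=f.x
    print("scene axis at z=%.3f"%(zt-.07),v[:2].round(4),"slope deg x,y",np.degrees(v[2:]).round(1),len(s),np.abs(f.fun).mean().round(4))
E
python3 - <<'E'
from h import *
held(np.load("pics/w3.npy"),np.load("pics/w3p.npy"),np.load("pics/s3.npy"),.027,np.array(THICK),.221)
S=cloud("scene",np.load("pics/s3.npy")).reshape(-1,3)
for n,c,r,z0,z1 in (("thick",THICK,.018,.02,.07),("thin",THIN,.009,.02,.075)):
    s=S[(np.hypot(S[:,0]-c[0],S[:,1]-c[1])<r+.006)&(S[:,2]>z0)&(S[:,2]<z1)]
    f=least_squares(lambda v:np.hypot(s[:,0]-v[0],s[:,1]-v[1])-r,c,loss="soft_l1",f_scale=.001); print(n,"scene peg",f.x.round(4),len(s),np.abs(f.fun).mean().round(4))
o=ctrl.get_obs(); R=Ro.from_rotvec(o["tool_rot"]).as_matrix(); bt,at=np.load("wj.npy"); print("model bottom",(o["tool_pos"]+R@bt).round(4),(R@at).round(3))
E
```

```text
face n [0.001 0.01  1.   ] tilt 0.6 z 0.221 circle 0.6073 -0.2161 0.0349 14663
scene axis at z=0.151 [ 0.6069 -0.2145] slope deg x,y [-1.  -1.3] 449 0.0014
thick scene peg [ 0.6091 -0.211 ] 294 0.0013
thin scene peg [ 0.4894 -0.2029] 169 0.0012
model bottom [ 0.6064 -0.2137  0.22  ] [-0.     0.001 -1.   ]
```

The jar is upright within about 1° and 2–3 mm from the peg axis, against 6 mm of play. I'll shift it slightly and lower it in two stages.

Emit:
apply_moves:
  rows: [0.003,0.003,0.002,0,0,0,-0.006,0.003,0.016,0,0,0,-0.014,0.003,0.031,0,0,0,-0.023,0.003,0.045,0,0,0,-0.031,0.003,0.059,0,0,0,-0.04,0.003,0.074,0,0,0,-0.048,0.003,0.088,0,0,0,-0.057,0.003,0.102,0,0,0,-0.065,0.003,0.117,0,0,0,-0.074,0.003,0.13,0,0,0,-0.074,0.003,0.13,0,0,0,-0.074,0.003,0.13,0,0,0]

```text
t: 8.3
tool_pos: [0.6093, -0.2354, 0.1418]
tool_rot: [-1.868, -1.959, -0.51]
contact_force: [-0.4, 0.6, -1.2]
opening: 0.0524
grip_force: 45.8
```

```bash
python3 - <<'E'
from h import *
o=ctrl.get_obs(); R=Ro.from_rotvec(o["tool_rot"]).as_matrix(); bt,at=np.load("wj.npy"); b=o["tool_pos"]+R@bt; print("rim",(b+.1*R@at).round(4),o["contact_force"],o["opening"])
rel([(o["tool_pos"]-[0,0,.001],R)])
im,d=ctrl.get_image("scene"); cv2.imwrite("pics/s4.png",im)
held(*( (lambda w:(w[1],(o["tool_pos"],o["tool_rot"])))(ctrl.get_image("wrist"))),d,.027,np.array(THICK),b[2]+.001)
E
```

```text
rim [ 0.6078 -0.2112  0.0298] [-0.40751599  0.57143053 -1.16171251] 0.05239449849487964
[-0.001, 0.0, 0.001, 0.0, 0.0, 0.0] rows>= 0.0
face n [0.002 0.007 1.   ] tilt 0.4 z 0.1307 circle 0.6074 -0.2141 0.035 14211
scene axis at z=0.061 [ 0.6088 -0.2126] slope deg x,y [-0.7 -0.1] 404 0.0013
```

Emit:
apply_moves:
  rows: [-0.003,0,0.004,0,0,0,-0.005,0,0.009,0,0,0,-0.008,0,0.013,0,0,0,-0.01,0,0.017,0,0,0,-0.011,0,0.019,0,0,0,-0.012,0,0.0205,0,0,0,-0.012,0,0.0205,0,0,0,-0.012,0,0.0205,0,0,0]

```text
t: 9.2
tool_pos: [0.6093, -0.2353, 0.1278]
tool_rot: [-1.868, -1.96, -0.51]
contact_force: [0.0, 0.3, 0.1]
opening: 0.0524
grip_force: 45.8
```

Emit:
apply_moves:
  rows: [-0.0005,0,0.001,0,0,0,-0.001,0,0.0015,0,0,0,-0.001,0,0.002,0,0,0,-0.0015,0,0.0025,0,0,0,-0.0015,0,0.0025,0,0,0,-0.0015,0,0.0025,0,0,0]

```text
t: 9.8
tool_pos: [0.6094, -0.2354, 0.1271]
tool_rot: [-1.867, -1.96, -0.511]
contact_force: [-1.5, 1.1, 5.6]
opening: 0.0521
grip_force: 46.4
```

The jar has seated: the upward force rose to 5.6 N. I'm opening partway, then backing straight out.

Emit:
apply_moves:
  rows: [0,0,0,0,0,0,0,0,0,0,0,0,0,0,0,0,0,0,0,0,0,0,0,0,0,0,0,0,0,0]
  grip: 0.78

```text
t: 10.3
tool_pos: [0.6092, -0.2353, 0.1258]
tool_rot: [-1.868, -1.959, -0.51]
contact_force: [0.6, -0.7, -0.5]
opening: 0.0664
grip_force: 0.0
```

Emit:
apply_moves:
  rows: [0,0,-0.02,0,0,0,0,0,-0.06,0,0,0,0,0,-0.11,0,0,0,0,0,-0.16,0,0,0,0,0,-0.2,0,0,0,0,0,-0.22,0,0,0,0,0,-0.22,0,0,0]

```text
t: 11.0
tool_pos: [0.6134, -0.304, 0.2421]
tool_rot: [-1.871, -1.963, -0.512]
contact_force: [-0.0, -1.0, 1.1]
opening: 0.0669
grip_force: 0.0
```

```bash
python3 - <<'E'
from h import *
im,d=ctrl.get_image("scene"); cv2.imwrite("pics/s5.png",cv2.resize(im[180:360,190:410],None,fx=3,fy=3))
S=cloud("scene",d).reshape(-1,3)[d.ravel()>0]
s=S[(np.hypot(S[:,0]-.609,S[:,1]+.211)<.035)&(S[:,2]>.03)&(S[:,2]<.105)]
g=lambda v:np.hypot(s[:,0]-v[0]-v[2]*(s[:,2]-.016),s[:,1]-v[1]-v[3]*(s[:,2]-.016))-.027
f=least_squares(g,[.609,-.211,0,0],loss="soft_l1",f_scale=.001); print("wide rim xy",f.x[:2].round(4),"slope",np.degrees(f.x[2:]).round(1),len(s))
t=S[(np.hypot(S[:,0]-.609,S[:,1]+.211)<.02)&(S[:,2]>.1)]; print("top z",np.median(t[:,2]).round(4),len(t))
p,R=grasp(SB,A,.032,.055); o=ctrl.get_obs(); print(o["tool_pos"],o["q"].round(2))
rel([(np.array([.5,-.27,.27]),rot(2.9,0)),(p-.09*R[:,2],R)])
E
```

```text
wide rim xy [ 0.6088 -0.2123] slope [0.1 0.1] 667
top z 0.1159 134
[ 0.61288283 -0.30297313  0.24013505] [-0.68  0.38  1.39  0.39  1.73 -0.74]
[0.08, -0.185, -0.01, -0.0, -0.34, -0.002] rows>= 3.6
[-0.033, -0.229, 0.102, -0.001, -0.729, -0.002] rows>= 7.6
```

View pics/s5.png

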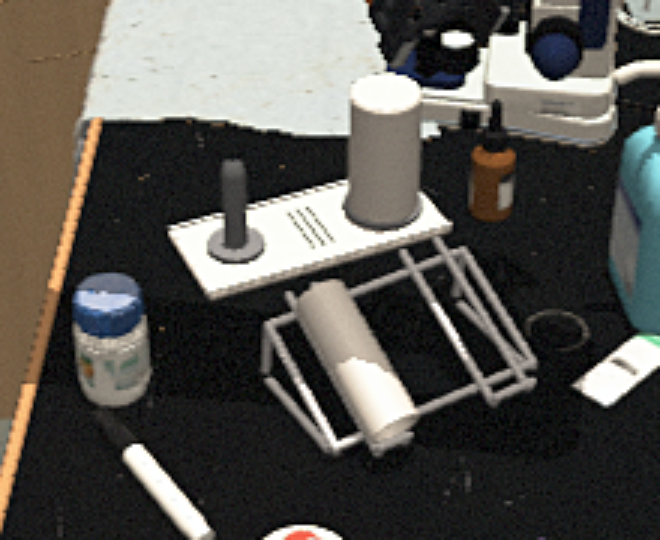

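The wide jar stands on the thick peg at crop (385,150): top at z = 0.116, upright, rim seated. Now the slim jar.

Emit:
apply_moves:
  rows: [0.02,-0.03,-0.002,0,-0.06,0,0.04,-0.09,-0.005,0,-0.14,0,0.06,-0.14,-0.01,0,-0.22,0,0.07,-0.18,-0.01,0,-0.3,0,0.06,-0.2,0.01,0,-0.38,0,0.04,-0.21,0.03,0,-0.46,0,0.02,-0.215,0.05,0,-0.54,0,0,-0.22,0.07,0,-0.62,0,-0.02,-0.225,0.09,0,-0.69,0,-0.033,-0.229,0.102,0,-0.729,0,-0.033,-0.229,0.102,0,-0.729,0,-0.033,-0.229,0.102,0,-0.729,0]

```text
t: 12.25
tool_pos: [0.4742, -0.2942, 0.1758]
tool_rot: [1.823, 1.918, -0.575]
contact_force: [1.0, -0.0, -0.2]
opening: 0.0665
grip_force: 0.0
```

```bash
python3 - <<'E'
from h import *
p,R=grasp(SB,A,.032,.055)
rel([(p,R)]); o=ctrl.get_obs(); print(o["tool_pos"],o["q"].round(3))
pose=(o["tool_pos"],o["tool_rot"]); im,d=ctrl.get_image("wrist"); cv2.imwrite("pics/w6.png",im); ds=ctrl.get_image("top")[1]
P=cloud("wrist",d,pose); P[d==0]=np.nan
q=P.reshape(-1,3); q=q[(q[:,2]>.055)&(q[:,2]<.1)&(abs(q[:,0]-.479)<.03)&(abs(q[:,1]+.37)<.03)]; print(q.min(0),q.max(0),np.median(q,0))
c,a,t=fitjar(cloud("top",ds),np.array((.479,-.392,.052)),.018,.105); print("top",(c+t*a).round(4))
E
```

```text
[-0.004, 0.002, 0.149, -0.003, -0.002, 0.001] rows>= 1.8
[ 0.47422503 -0.29423915  0.17575845] [-0.508 -0.08   2.035 -0.642  0.946 -0.237]
[ 0.46006052 -0.39980892  0.05502322] [ 0.49526425 -0.34001248  0.08854892] [ 0.47764728 -0.35142482  0.07427686]
n 713 rms 0.001 axis [ 0.045 -0.91  -0.411] slope 24.3 side t [-0.0488  0.0535] face t -0.0496 51
top [ 0.4809 -0.3469  0.0722]
```

View pics/w6.png

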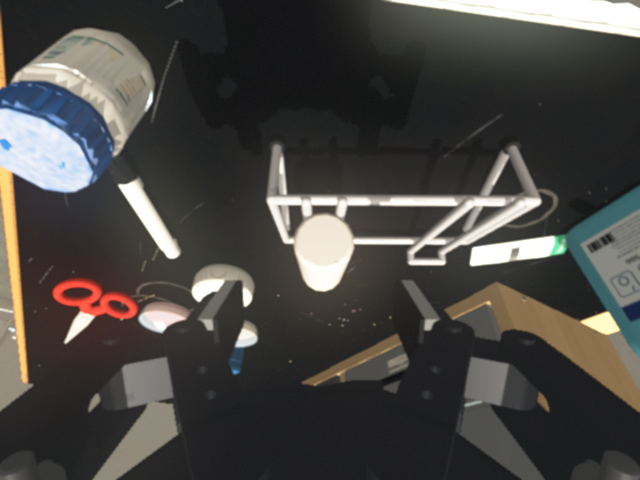

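The slim jar's bottom is at (324,245), between the fingers at 228 and 408. The rack's side rail is at (278,200), near the left finger. I'll go in slightly shallower to stay above the wires.

```bash
python3 - <<'E'
from h import *
p,R=grasp(np.array(SB)+[.0015,0,.003],A,.036,.057); print(ctrl.tip_extent)
p=p+.001*np.array([0,-.42,.9])
rel([(p,R)]); print(p)
E
```

```text
0.0726
[-0.008, 0.002, 0.148, -0.001, -0.001, -0.001] rows>= 1.8
[ 0.47913792 -0.35029201  0.10772367]
```

Emit:
apply_moves:
  rows: [-0.002,0.001,0.03,0,0,0,-0.004,0.002,0.07,0,0,0,-0.006,0.003,0.11,0,0,0,-0.008,0.003,0.135,0,0,0,-0.008,0.003,0.148,0,0,0,-0.008,0.003,0.148,0,0,0,-0.008,0.003,0.148,0,0,0]

```text
t: 13.05
tool_pos: [0.4794, -0.3498, 0.1077]
tool_rot: [1.822, 1.913, -0.575]
contact_force: [-0.5, -0.2, 0.2]
opening: 0.0665
grip_force: 0.0
```

Emit:
apply_moves:
  rows: [0,0,0,0,0,0,0,0,0,0,0,0,0,0,0,0,0,0,0,0,0,0,0,0,0,0,0,0,0,0,0,0,0,0,0,0,0,0,0,0,0,0,0,0,0,0,0,0]
  grip: 0
  grip_force: 40

```text
t: 13.85
tool_pos: [0.4794, -0.3499, 0.1077]
tool_rot: [1.821, 1.913, -0.575]
contact_force: [-1.8, 1.9, 5.6]
opening: 0.034
grip_force: 43.2
```

```bash
python3 - <<'E'
from h import *
o=ctrl.get_obs(); R=Ro.from_rotvec(o["tool_rot"]).as_matrix(); p=o["tool_pos"]
bt=R.T@(np.array(SB)+[.001,0,0]-p); at=R.T@(A/np.linalg.norm(A)); bt[1]=0; print(bt,at); np.save("sj.npy",[bt,at])
pf,Rf=place(bt,at,(.4878,-.2045),.105,.105,2.9,-30); print(p,pf)
rel([(p+[0,0,.14],R),((p+pf)/2+[0,-.02,.07],Rf),(pf,Rf)])
E
```

```text
[0.02057583 0.         0.02915874] [-0.50920526  0.00315136  0.86063934]
[ 0.47939595 -0.34990163  0.10768621] [ 0.48949367 -0.23701226  0.24061784]
[-0.134, -0.0, -0.191, 0.0, 0.0, 0.0] rows>= 2.8
[-0.081, 0.011, -0.221, 0.001, 0.729, -0.001] rows>= 7.6
[0.026, 0.026, -0.289, 0.001, 0.729, -0.001] rows>= 7.6
```

Emit:
apply_moves:
  rows: [-0.01,0,-0.014,0,0,0,-0.034,0,-0.048,0,0,0,-0.067,0,-0.096,0,0,0,-0.1,0,-0.143,0,0,0,-0.134,0,-0.191,0,0,0,-0.126,0.002,-0.195,0,0.07,0,-0.118,0.004,-0.199,0,0.15,0,-0.11,0.006,-0.203,0,0.23,0,-0.102,0.007,-0.207,0,0.31,0,-0.094,0.008,-0.211,0,0.4,0,-0.088,0.01,-0.217,0,0.48,0,-0.081,0.011,-0.221,0,0.56,0,-0.067,0.013,-0.23,0,0.64,0,-0.047,0.016,-0.243,0,0.7,0,-0.02,0.02,-0.26,0,0.729,0,0.01,0.024,-0.278,0,0.729,0,0.026,0.026,-0.289,0,0.729,0,0.026,0.026,-0.289,0,0.729,0,0.026,0.026,-0.289,0,0.729,0,0.026,0.026,-0.289,0,0.729,0]

```text
t: 15.85
tool_pos: [0.4896, -0.2373, 0.2407]
tool_rot: [-1.868, -1.961, -0.51]
contact_force: [-0.4, 0.4, 0.4]
opening: 0.0337
grip_force: 42.5
```

```bash
python3 - <<'E'
from h import *
o=ctrl.get_obs(); R=Ro.from_rotvec(o["tool_rot"]).as_matrix(); bt,at=np.load("sj.npy"); b=o["tool_pos"]+R@bt; print("model bottom",b.round(4),"axis",(R@at).round(3),o["q"].round(2))
im,d=ctrl.get_image("wrist"); im2,ds=ctrl.get_image("scene"); cv2.imwrite("pics/c7.png",np.hstack([cv2.resize(im,(400,300)),cv2.resize(im2[120:360,200:440],(300,300))]))
held(d,(o["tool_pos"],o["tool_rot"]),ds,.018,b[:2],b[2]+.001)
E
```

```text
model bottom [ 0.488  -0.2047  0.2261] axis [ 0.002 -0.    -1.   ] [-0.73  0.07  1.75  0.37  1.7  -0.8 ]
face n [0.01  0.002 1.   ] tilt 0.6 z 0.2272 circle 0.4885 -0.2132 0.0243 6768
scene axis at z=0.157 [ 0.4884 -0.205 ] slope deg x,y [-0.3 -1.2] 330 0.0013
```

View pics/c7.png

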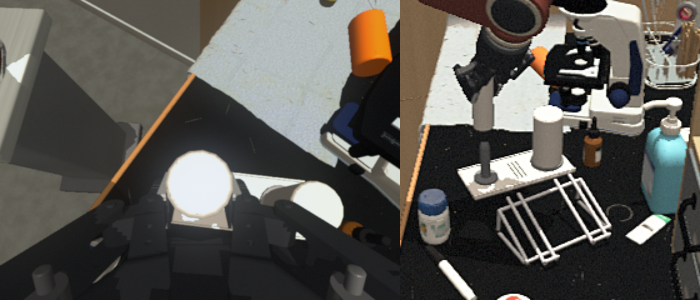

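The slim jar hangs upright above the thin peg, in line with it in the scene crop at x ≈ 484, and within 2–3 mm. I'm lowering it.

Emit:
apply_moves:
  rows: [0.002,0.002,0.002,0,0,0,-0.006,0.002,0.016,0,0,0,-0.015,0.002,0.03,0,0,0,-0.023,0.002,0.045,0,0,0,-0.032,0.002,0.059,0,0,0,-0.04,0.002,0.073,0,0,0,-0.049,0.002,0.088,0,0,0,-0.057,0.002,0.102,0,0,0,-0.066,0.002,0.116,0,0,0,-0.075,0.002,0.131,0,0,0,-0.079,0.002,0.138,0,0,0,-0.083,0.002,0.145,0,0,0,-0.083,0.002,0.145,0,0,0,-0.083,0.002,0.145,0,0,0]

```text
t: 17.35
tool_pos: [0.4905, -0.2355, 0.1402]
tool_rot: [-1.868, -1.96, -0.51]
contact_force: [0.3, 0.1, -0.5]
opening: 0.0336
grip_force: 42.5
```

```bash
python3 - <<'E'
from h import *
o=ctrl.get_obs(); R=Ro.from_rotvec(o["tool_rot"]).as_matrix(); bt,at=np.load("sj.npy"); b=o["tool_pos"]+R@bt; print("rim",(b+.105*R@at).round(4),o["contact_force"])
im,d=ctrl.get_image("wrist"); ds=ctrl.get_image("scene")[1]
held(d,(o["tool_pos"],o["tool_rot"]),ds,.018,b[:2],b[2]+.001)
E
```

```text
rim [ 0.4891 -0.2029  0.0206] [ 0.25442693  0.13041366 -0.47535316]
face n [0.01  0.002 1.   ] tilt 0.6 z 0.1267 circle 0.4894 -0.2114 0.0242 6760
scene axis at z=0.057 [ 0.4896 -0.203 ] slope deg x,y [ 0.  -1.3] 286 0.0013
```

Rim about 5 mm above the seat; lower it gently until it touches.

Emit:
apply_moves:
  rows: [-0.001,0,0.0015,0,0,0,-0.002,0,0.003,0,0,0,-0.0025,0,0.0045,0,0,0,-0.0035,0,0.006,0,0,0,-0.004,0,0.007,0,0,0,-0.0045,0,0.008,0,0,0,-0.0045,0,0.008,0,0,0]

```text
t: 18.15
tool_pos: [0.4903, -0.2352, 0.1343]
tool_rot: [-1.868, -1.96, -0.51]
contact_force: [0.4, 0.7, -0.1]
opening: 0.0336
grip_force: 42.5
```

Emit:
apply_moves:
  rows: [-0.0005,0,0.001,0,0,0,-0.001,0,0.0015,0,0,0,-0.001,0,0.002,0,0,0,-0.0015,0,0.0025,0,0,0,-0.0015,0,0.0025,0,0,0,-0.0015,0,0.0025,0,0,0]

```text
t: 18.75
tool_pos: [0.4905, -0.2353, 0.134]
tool_rot: [-1.866, -1.96, -0.511]
contact_force: [-2.0, 1.0, 8.2]
opening: 0.0335
grip_force: 43.3
```

Emit:
apply_moves:
  rows: [0,0,0,0,0,0,0,0,0,0,0,0,0,0,0,0,0,0,0,0,0,0,0,0,0,0,0,0,0,0]
  grip: 0.68

```text
t: 19.25
tool_pos: [0.4903, -0.2352, 0.1325]
tool_rot: [-1.868, -1.96, -0.51]
contact_force: [-0.0, 1.7, -0.1]
opening: 0.058
grip_force: 0.0
```

Emit:
apply_moves:
  rows: [0,0,-0.02,0,0,0,0,0,-0.06,0,0,0,0,0,-0.11,0,0,0,0,0,-0.16,0,0,0,0,0,-0.2,0,0,0,0,0,-0.22,0,0,0,0,0,-0.22,0,0,0,0,0,-0.22,0,0,0,0,0,-0.22,0,0,0]

```text
t: 20.15
tool_pos: [0.4933, -0.3016, 0.2445]
tool_rot: [-1.866, -1.957, -0.51]
contact_force: [-1.1, -0.3, 0.3]
opening: 0.058
grip_force: 0.0
```

```bash
python3 - <<'E'
from h import *
im,d=ctrl.get_image("scene"); cv2.imwrite("pics/s8.png",cv2.resize(im[180:360,190:410],None,fx=3,fy=3))
S=cloud("scene",d).reshape(-1,3)[d.ravel()>0]
for n,c,r,L in (("wide",(.609,-.211),.027,.1),("slim",(.4894,-.203),.018,.105)):
    s=S[(np.hypot(S[:,0]-c[0],S[:,1]-c[1])<r+.008)&(S[:,2]>.03)&(S[:,2]<.105)]
    g=lambda v:np.hypot(s[:,0]-v[0]-v[2]*(s[:,2]-.016),s[:,1]-v[1]-v[3]*(s[:,2]-.016))-r
    f=least_squares(g,[*c,0,0],loss="soft_l1",f_scale=.001); t=S[(np.hypot(S[:,0]-c[0],S[:,1]-c[1])<r-.006)&(S[:,2]>.1)]
    print(n,"rim",f.x[:2].round(4),"slope",np.degrees(f.x[2:]).round(1),"top z",np.median(t[:,2]).round(4),"expect",.016+L,len(t))
E
```

```text
wide rim [ 0.609  -0.2125] slope [-0.2  0.2] top z 0.1157 expect 0.116 154
slim rim [ 0.4893 -0.2021] slope [ 0.1 -0.3] top z 0.1211 expect 0.121 54
```

View pics/s8.png

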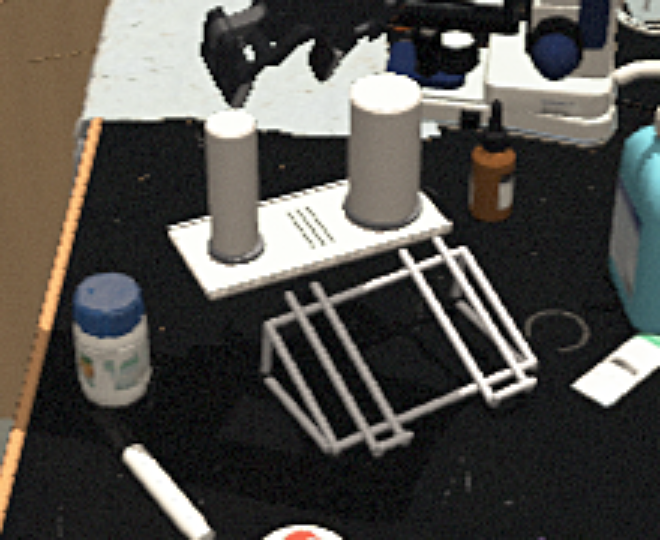

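Both jars are seated on their pegs, at crop (232,185) and (385,150). They are upright, at the expected heights, and the gripper is clear of them.

```bash
python3 -c "
from station import ctrl
print(ctrl.finish_job())"
```

```text
the job is handed in; nothing more can be done
None
```

I put both jars mouth down on their own pegs, the wide one on the thick peg and the slim one on the thin peg. The last measurement showed them upright and fully seated, with the gripper clear and no other object on the desk visibly moved. I handed the job in at about 20 s, and the hand-in gave no verdict.

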